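# Lay the hand plane on its side on the cork board

### The arm

A 6-joint arm with a two-finger parallel gripper is mounted at the origin on the work surface. World frame = base frame: x ahead of the robot, y to its left, z up, the work surface at z = 0. Lengths are in mm, angles in degrees, forces in N, time in s.
With the tool pointing down it reaches from about 300 to 850 mm from the base axis. Payload 4.2 kg.
Tool frame: the origin (TCP) lies at the very end of the fingers, on their centre line; the grasp point (between the pads) lies 19 mm behind it; z points along the fingers, y is the line along which they close (so a half turn about z gives the same grasp; the last joint's range is limited). The gripper opens to 91 mm and grips with 3 to 60 N. Pads are 32 mm wide; open, the fingers measure 118 mm over their backs; the gripper's body (76 mm by 178 mm) begins 60 mm behind the grasp point.
Start: joints at [71.62, 18.312, 89.639, -0, 72.044, -1.146], TCP at [170.366, 549.198, 213.976] pointing down, gripper open.
Joint ranges: [-177.97, 177.97], [-48.28, 115.42], [12.27, 149.76], [-77.06, 257.06], [2.81, 150.46], [-146.56, 146.56]. Speed limits (degrees/s): [147.25, 147.25, 180, 180, 180, 180].

### API

Orientations are given as [roll, pitch, yaw] about the fixed x, y, z axes, in that order (R = Rz(yaw) Ry(pitch) Rx(roll)).
In Python, from workcell import env, grab_frame gives the robot as it stands. The module is installed in compiled form; this text tells all that it offers.
- The arm moves only by the tool move_arm, never from a script. Its argument "plan" is a list of rows, each an object of numbers: "tx", "ty", "tz": the shift along the tool's x, y, z in cm; "wx", "wy", "wz": the turn, a rotation vector about the tool's x, y, z in rad. In form: [{"tx": .., "ty": .., "tz": .., "wx": .., "wy": .., "wz": ..}, ...]. A call has 1 to 12 rows; each row shifts and turns the commanded pose from where the row before left it, along the tool's axes as they then stand; what a row does not reach is not made up. A row lasts 1/12 s, in which the tool goes at most 41.7 mm and 7.16 degrees, less where a joint would pass 70% of its speed; a pose out of reach is approached as far as the arm can. A call is refused whole if a number of a shift passes 4.17 or a number of a turn 0.125, either way. A call with a gripper value outside its range is refused whole. "gripper" is the finger opening in cm, from 0 to 9.12, set as the call begins (left out, the last holds). The fingers move at their own pace and stop on an object; "force" is the grip in N (left out, the last holds). Time passes only in rows, so rows that do not move let the fingers close. It gives the time, the measured TCP pose, the force, the opening and the grip force at its end, in the units of the state.
- env.state(): the state, without advancing time (a new reading comes with each control period).
- grab_frame(name): name is "scene" or "top" or "wrist"; returns a dict with "color" (420x560x3 uint8, red, green, blue), "vfov" (degrees; the focal length in pixels is half the picture's height over the tangent of half this angle, whatever the lens; pixels are square), "cx", "cy" (the principal point, pixels), "view" (4x4, takes a point from world to camera coordinates). Camera axes: x right, y up, looking along -z (the intrinsics and any distortion apply to the point x, -y, -z); pixel columns grow to the right and rows downward; lengths in mm; the calibration is good to about 2 mm. A picture is of the moment at which its call begins. There is no depth.
- env.job_done(): hands the job in; it is judged then, once.
The state is a dict: "time_s": time; "qpos": joint angles; "qvel": joint speeds; "effort": joint torques, N m; "ee_pos": TCP position; "ee_rot": TCP orientation; "force": force on the tool from outside, world axes, zero at the start; "torque": the same for the moment, N m; "gripper_width": finger opening in mm; "gripper_force": force on a finger pad.
Only numpy, scipy, OpenCV 4.12 (cv2) and the standard library are available. Lean on these libraries where they do the work, as an engineer would, in place of code of your own. Each camera call takes 0.05 s, during which the arm holds its last target. There are 200 camera calls.

### The job

The hand plane stands on its sole on the bench, in front of the long edge of the cork-topped board. Without picking it up, push it over towards the board so that it comes to lie on its side on the cork, then push its sole to slide it in until the whole plane lies on the board with nothing hanging over an edge. Do not disturb the other things on the bench.

Things in the scene. Friction and masses are not known exactly. Their poses are not given: they have to be found in the camera images.
- plane: loose hand plane, 0.7 to 1 kg, standing on its sole: 50 mm wide (x), 190 mm long (y, toe/knob end at +y), z up. Blue sides 42 mm high within 45 mm of the middle, 20 mm at the ends; 36 mm wide blade with red cap slopes back to 90 mm high at y = -40 mm. Origin: centre of the sole's underside. +x side faces the board; lying on it, x points down, origin at z = 33 mm
- plane_toe (a point): middle of the sole's underside edge at the toe: (0, +95, 0) mm in the plane's frame. The dark wooden knob near it is 32 mm across, its top 58 mm above the sole at y = +65 mm
- plane_heel (a point): middle of the sole's underside edge at the heel: (0, -95, 0) mm in the plane's frame. The plane's centre of mass is about 20 mm above its sole, so it must be turned some 60 to 70 degrees before it falls by itself; just after tipping, the sole stays near the board's front edge and may hang over it
- plane_tote (a point): tip of the dark wooden rear handle (24 mm thick), (0, -88, +107) mm in the plane's frame: the part farthest from the sole. Pushed low (below about 25 mm) the plane slides on the bench; it is tipped by pushing high up, on the blade's cap or this handle. Pushed at the height of the blue sides it can jam against the board's edge
- board: rest board fixed to the bench: plywood with a cork top, 180 mm (x) by 320 mm (y) and 8 mm thick. Origin: centre of its underside, on the bench. Its front edge, a face 8 mm high that stops a plane pushed against it, is at x = -90 mm, facing the standing plane; +x points inward, away from that edge, and is the direction to push and tip in
- glue: white glue bottle with a red cap, 54 mm across, 150 mm tall, standing on the bench behind the board. Origin: centre of its underside. Leave it alone.
- chisel: chisel with a yellow handle lying on the bench behind the board, 235 mm long, up to 27 mm thick; origin on the bench near its middle, x along the blade. Leave it alone.
- jar: open green cup, 72 mm across, 90 mm tall, standing beyond the -y end of the board. Origin: centre of its underside. Leave it alone.
Mind the look-alikes: they are no part of the job. Several things look just like the plane: the one meant starts farthest from the robot's base.

How it is judged (in metres and radians):
At the end, for the whole second after the job is handed in: The plane lies at rest flat on its side on the board (within 8 degrees), tipped over away from the front edge, with toe, heel and handle tip all within the board's outline (2 mm tolerance) (angle between plane's own x axis and vertical above 3 rad and x of plane_toe in the frame of board between -0.092 and 0.03 m and y of plane_toe in the frame of board between -0.162 and 0.162 m and z of plane_toe in the frame of board between 0.02 and 0.048 m and x of plane_heel in the frame of board between -0.092 and 0.03 m and y of plane_heel in the frame of board between -0.162 and 0.162 m and z of plane_heel in the frame of board between 0.02 and 0.048 m and x of plane_tote in the frame of board below 0.092 m and y of plane_tote in the frame of board between -0.162 and 0.162 m and linear speed of plane below 0.02 m/s and angular speed of plane below 0.1 rad/s); the robot touches nothing.
It fails at once if the plane is lifted: the middle of its sole more than 62 mm, or an end of its sole more than 80 mm above the bench (lying on the board it is at 33 mm) (height (world z) of plane above 0.062 m or height (world z) of any of plane_toe, plane_heel above 0.08 m).
It fails at once if the glue bottle, chisel or cup is moved by more than 15 mm (distance of any of glue, chisel, jar from where it was at the start of the episode above 0.015 m).
It also fails if it takes over 64 s, if anything falls off the work surface, if the arm or the gripper's body presses on something with over 40 N, if the wrist force passes 120 N, or if a joint passes its speed limit or range.

## Working session

There is one attempt and no reset: what is moved stays moved. The work goes in short steps, Python scripts to look and compute and a tool call to move; the robot and the scene stay as the last step left them, time stands still between calls to the robot, and variables do not carry over. Pictures are saved under pics/ and viewed, at most 10 in all, crops included, and the job is handed in when it is done.

Besides the shell and the picture viewer there is one more tool, called after "Call:" as name(argument=value, ...) on one line, values as JSON. move_arm: Moves the arm, as the interface text tells. Its arguments: {"type":"object","properties":{"plan":{"type":"array","items":{"type":"object","properties":{"tx":{"type":"number"},"ty":{"type":"number"},"tz":{"type":"number"},"wx":{"type":"number"},"wy":{"type":"number"},"wz":{"type":"number"}}}},"gripper":{"type":"number"},"force":{"type":"number"}},"required":["plan"]}

```bash
mkdir -p pics; python3 - <<'E'
from workcell import env, grab_frame
import cv2,numpy as np,pickle
d={}
for n in("scene","top"):
    f=grab_frame(n);d[n]=f;cv2.imwrite(f"pics/{n}0.png",f["color"][:,:,::-1])
    print(n,{k:(v.tolist() if hasattr(v,'tolist') else v) for k,v in f.items() if k!="color"})
pickle.dump(d,open("f0.pkl","wb"));s=env.state();print(s)
E
```

```text
scene {'vfov': 45.582726028051425, 'cx': 279.08193296998803, 'cy': 202.9743990744382, 'view': [[0.2199611524219529, 0.9755086061174141, -0.00022542419177643967, -83.95156657609137], [-0.7660429373866117, 0.17287315342934512, 0.6191066878200279, 302.97324603468934], [0.6039828718641761, -0.13600673591500514, 0.785306856127239, -1488.6841001788257], [0.0, 0.0, 0.0, 1.0]]}
top {'vfov': 52.579437009850096, 'cx': 275.5505586088606, 'cy': 211.1568612988203, 'view': [[-0.003826547327821236, -0.9999914695312982, 0.0015551206327183154, -0.6520365917266153], [0.9867263993966146, -0.0035233063316681096, 0.16235331547672738, -491.3274145952425], [-0.16234645136047932, 0.0021557312280499055, 0.9867314642563759, -1056.4400849662165], [0.0, 0.0, 0.0, 1.0]]}
{'time_s': 0.1, 'qpos': array([ 7.16203322e+01,  1.83466717e+01,  8.96992210e+01, -1.93589532e-03,
        7.20424301e+01, -1.14524629e+00]), 'qvel': array([ 0.06401205, -0.00317651, -0.17304833, -0.03099333,  0.04897765,
        0.03274615]), 'effort': array([ 2.38442597e-03, -4.13339496e+01, -2.32509309e+01,  7.30157713e-02,
        4.21810860e-02, -6.35425135e-05]), 'ee_pos': array([170.22541725, 548.76097872, 213.21876031]), 'ee_rot': array([-1.79911658e+02,  7.49913598e-05,  1.62766177e+02]), 'force': array([-0.07086715,  0.04765844,  0.7855735 ]), 'torque': array([ 0.02556503, -0.01741416,  0.00781038]), 'gripper_force': 0.0, 'gripper_width': 90.98969239359708}
```

View pics/scene0.png

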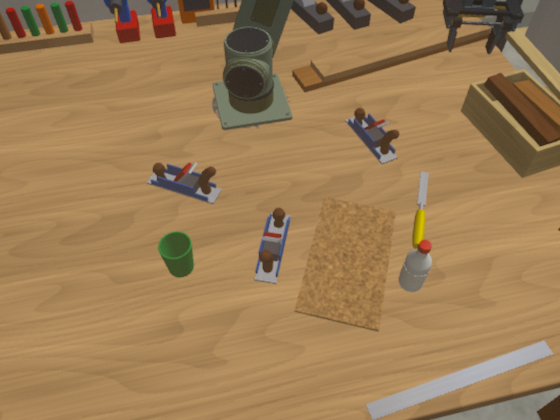

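View pics/top0.png

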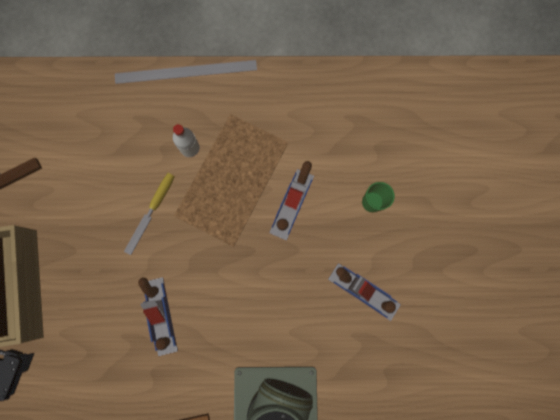

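The target plane is beside the board: in the top view its knob is at (283,225), its handle at (305,172), and the sole spans roughly (270,235) to (312,178). The board corners are near (235,115), (287,146), (232,245) and (177,212).

```bash
cat > h.py <<'E'
import numpy as np,cv2,pickle
def ray(f,u,v):
    H=f["color"].shape[0];F=H/2/np.tan(np.radians(f["vfov"]/2));V=np.array(f["view"])
    d=np.array([(u-f["cx"])/F,-(v-f["cy"])/F,-1.]);R=V[:3,:3];return -R.T@V[:3,3],R.T@d
def onz(f,u,v,z):
    o,d=ray(f,u,v);return o+d*(z-o[2])/d[2]
def proj(f,p):
    H=f["color"].shape[0];F=H/2/np.tan(np.radians(f["vfov"]/2));V=np.array(f["view"])
    c=V[:3,:3]@np.asarray(p)+V[:3,3];return np.array([f["cx"]+F*c[0]/-c[2],f["cy"]-F*c[1]/-c[2]])
def tri(f,a,g,b):
    o,d=ray(f,*a);p,e=ray(g,*b);A=np.stack([d,-e],1);t=np.linalg.lstsq(A,p-o,rcond=None)[0]
    P,Q=o+t[0]*d,p+t[1]*e;return (P+Q)/2,np.linalg.norm(P-Q)
E
python3 - <<'E'
from h import *
d=pickle.load(open("f0.pkl","rb"))
for n,(x0,y0,x1,y1) in dict(top=(165,100,300,255),scene=(290,190,400,330)).items():
    f=d[n];hsv=cv2.cvtColor(f["color"],cv2.COLOR_RGB2HSV)
    print(n,"cork",hsv[{'top':180,'scene':260}[n],{'top':235,'scene':350}[n]],"wood",hsv[{'top':130,'scene':350}[n],{'top':330,'scene':300}[n]])
T=d["top"]["color"];S=d["scene"]["color"]
a=cv2.resize(T[100:260,165:345],None,fx=4,fy=4,interpolation=cv2.INTER_CUBIC)
b=cv2.resize(S[190:340,240:440],None,fx=4,fy=4,interpolation=cv2.INTER_CUBIC)
cv2.imwrite("pics/a.png",a[:,:,::-1][:600]);cv2.imwrite("pics/b.png",b[:,:,::-1])
print(a.shape,b.shape)
E
```

```text
top cork [ 15 120 102] wood [ 15 107 131]
scene cork [ 17 138 163] wood [ 16 120 172]
(640, 720, 3) (600, 800, 3)
```

View pics/a.png

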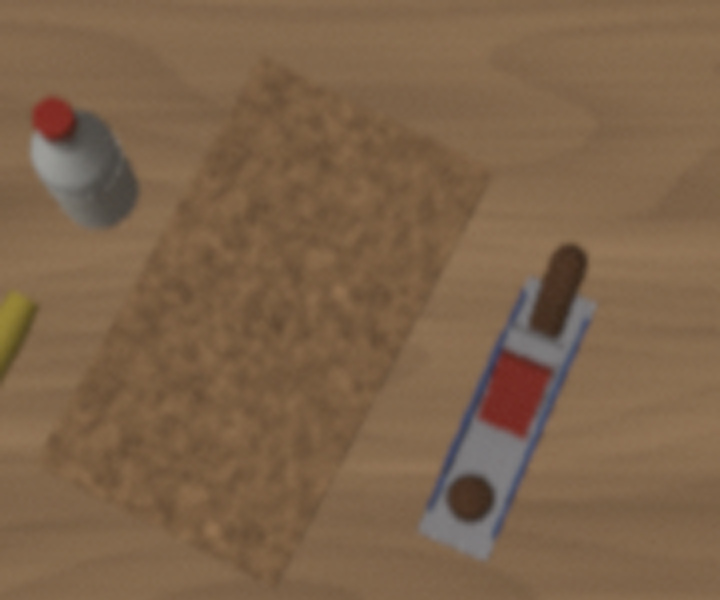

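View pics/b.png

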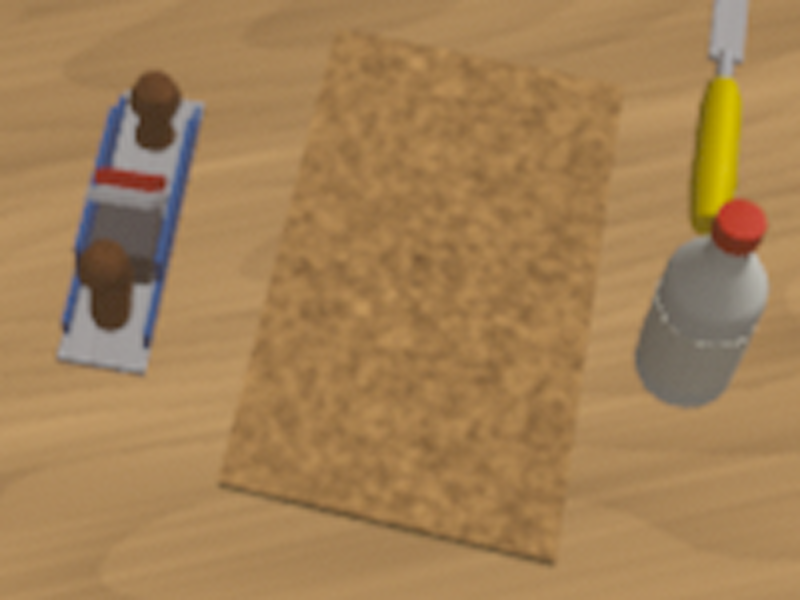

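In crop a the board corners are at (265,58), (492,175), (278,585) and (48,450), and the toe end is at (420,530)–(487,560). In crop b the heel end is at (60,358)–(143,374).

```bash
python3 - <<'E'
from h import *
d=pickle.load(open("f0.pkl","rb"));T,S=d["top"],d["scene"]
A=lambda u,v:(u/4+165-.4,v/4+100-.4)
B=lambda u,v:(u/4+240-.4,v/4+190-.4)
ct=[onz(T,*A(*p),8)[:2] for p in[(492,175),(278,585),(48,450),(265,58)]]
cs=[onz(S,*B(*p),8)[:2] for p in[(220,487),(335,30),(622,92),(553,562)]]
print("front-far,front-near,back-near,back-far\n",np.round(ct,1),np.round(cs,1),"\nlens",[np.round(np.linalg.norm(c[i]-c[(i+1)%4]),1) for c in(ct,cs) for i in range(4)])
for c in(ct,cs):
    c=np.array(c);ey=(c[1]-c[0]+c[2]-c[3]);print("board c",c.mean(0),"y dir deg",np.degrees(np.arctan2(ey[1],ey[0])))
print("toe T",[onz(T,*A(*p),2)[:2].round(1) for p in[(420,530),(487,560)]],"heel T",[onz(T,*A(*p),2)[:2].round(1) for p in[(527,283),(595,305)]])
print("heel S",[onz(S,*B(*p),2)[:2].round(1) for p in[(60,358),(143,374)]],"toeR S",onz(S,*B(204,103),6)[:2].round(1))
print("tote T",onz(T,*A(572,254),100).round(1),"knob",onz(T,*A(470,497),55).round(1),"cap",onz(T,*A(530,365),88).round(1))
print("tote S tri",tri(T,A(572,256),S,B(103,258)), "knob",tri(T,A(470,497),S,B(156,93)))
print("glue base S",onz(S,*B(690,375),0).round(), "jar",onz(S,180,265,0).round())
E
```

```text
front-far,front-near,back-near,back-far
 [[684.  -36.1]
 [404.9 106.4]
 [495.  260.1]
 [768.5 119.8]] [[693.4 -36.6]
 [407.1 107.9]
 [492.6 265.5]
 [772.1 121.1]] 
lens [np.float64(313.4), np.float64(178.2), np.float64(307.4), np.float64(177.3), np.float64(320.7), np.float64(179.4), np.float64(314.7), np.float64(176.3)]
board c [588.07661228 112.55069263] y dir deg 152.8874929527078
board c [591.30964668 114.48753915] y dir deg 152.95349883709875
toe T [array([441.4,  13.4]), array([421.4, -30.8])] heel T [array([609.6, -59.4]), array([ 594.1, -105.3])]
heel S [array([ 595.1, -104. ]), array([615.1, -61.1])] toeR S [443.1  14.9]
tote T [602.1 -82.4 100. ] knob [456.3 -18.9  55. ] cap [534.4 -56.1  88. ]
tote S tri (array([599.930775  , -80.19069575, 104.59444075]), np.float64(3.6982078868562978)) knob (array([457.71135512, -18.69610186,  44.69069096]), np.float64(0.777100657605059))
glue base S [681. 235.   0.] jar [ 521. -263.    0.]
```

Call:
move_arm(plan=[{"tx": -2.7, "ty": -3.0}, {"tx": -2.7, "ty": -3.0}, {"tx": -2.7, "ty": -3.0}, {"tx": -2.7, "ty": -3.0}, {"tx": -2.7, "ty": -3.0}, {"tx": -2.7, "ty": -3.0}, {"tx": -2.7, "ty": -3.0}, {"tx": -2.7, "ty": -3.0}, {"tx": -2.7, "ty": -3.0}, {"tx": -2.7, "ty": -3.0}, {"tx": -2.7, "ty": -3.0}, {"tx": -2.7, "ty": -3.0}])

```text
schema error: expected keys tx, ty, tz, wx, wy, wz
```

Call:
move_arm(plan=[{"tx": -2.7, "ty": -3.0}, {"tx": -2.7, "ty": -3.0}, {"tx": -2.7, "ty": -3.0}, {"tx": -2.7, "ty": -3.0}, {"tx": -2.7, "ty": -3.0}, {"tx": -2.7, "ty": -3.0}, {}, {}])

```text
schema error: expected keys tx, ty, tz, wx, wy, wz
```

Call:
move_arm(plan=[{"wz": 0.12}, {"wz": 0.12}, {"wz": 0.12}, {"wz": 0.12}, {"wz": 0.12}, {"wz": 0.12}, {"wz": 0.12}, {"wz": 0.12}, {"wz": 0.12}, {"wz": 0.12}, {"wz": 0.12}, {"wz": 0.12}])

```text
schema error: expected keys tx, ty, tz, wx, wy, wz
```

Call:
move_arm(plan=[{"wz": 0.12}, {"wz": 0.12}, {"wy": 0.1}, {"wy": 0.1}, {"wy": 0.1}, {"wy": 0.1}, {}, {}])

```text
schema error: expected keys tx, ty, tz, wx, wy, wz
```

Call:
move_arm(plan=[{"tx": -2.7, "ty": -3.0, "tz": 0, "wx": 0, "wy": 0, "wz": 0}, {"tx": -2.7, "ty": -3.0, "tz": 0, "wx": 0, "wy": 0, "wz": 0}, {"tx": -2.7, "ty": -3.0, "tz": 0, "wx": 0, "wy": 0, "wz": 0}, {"tx": -2.7, "ty": -3.0, "tz": 0, "wx": 0, "wy": 0, "wz": 0}, {"tx": -2.7, "ty": -3.0, "tz": 0, "wx": 0, "wy": 0, "wz": 0}, {"tx": -2.7, "ty": -3.0, "tz": 0, "wx": 0, "wy": 0, "wz": 0}, {"tx": -2.7, "ty": -3.0, "tz": 0, "wx": 0, "wy": 0, "wz": 0}, {"tx": -2.7, "ty": -3.0, "tz": 0, "wx": 0, "wy": 0, "wz": 0}, {"tx": -2.7, "ty": -3.0, "tz": 0, "wx": 0, "wy": 0, "wz": 0}, {"tx": -2.7, "ty": -3.0, "tz": 0, "wx": 0, "wy": 0, "wz": 0}, {"tx": -2.7, "ty": -3.0, "tz": 0, "wx": 0, "wy": 0, "wz": 0}, {"tx": -2.7, "ty": -3.0, "tz": 0, "wx": 0, "wy": 0, "wz": 0}])

```text
time_s: 1.1
ee_pos: [373.2, 107.4, 213.9]
ee_rot: [180.0, 0.0, 162.8]
force: [0.6, 1.2, 0.5]
gripper_width: 91.1
gripper_force: 0.0
```

Call:
move_arm(plan=[{"tx": -2.7, "ty": -3.0, "tz": 0, "wx": 0, "wy": 0, "wz": 0}, {"tx": -2.7, "ty": -3.0, "tz": 0, "wx": 0, "wy": 0, "wz": 0}, {"tx": -2.7, "ty": -3.0, "tz": 0, "wx": 0, "wy": 0, "wz": 0}, {"tx": -2.7, "ty": -3.0, "tz": 0, "wx": 0, "wy": 0, "wz": 0}, {"tx": -2.7, "ty": -3.0, "tz": 0, "wx": 0, "wy": 0, "wz": 0}, {"tx": -2.7, "ty": -3.0, "tz": 0, "wx": 0, "wy": 0, "wz": 0}, {"tx": 0, "ty": 0, "tz": 0, "wx": 0, "wy": 0, "wz": 0}, {"tx": 0, "ty": 0, "tz": 0, "wx": 0, "wy": 0, "wz": 0}])

```text
time_s: 1.77
ee_pos: [474.6, -112.1, 213.1]
ee_rot: [180.0, -0.1, 162.6]
force: [-0.3, 1.1, 0.1]
gripper_width: 91.5
gripper_force: 0.0
```

Call:
move_arm(plan=[{"tx": 0, "ty": 0, "tz": 0, "wx": 0, "wy": 0, "wz": 0.12}, {"tx": 0, "ty": 0, "tz": 0, "wx": 0, "wy": 0, "wz": 0.12}, {"tx": 0, "ty": 0, "tz": 0, "wx": 0, "wy": 0, "wz": 0.12}, {"tx": 0, "ty": 0, "tz": 0, "wx": 0, "wy": 0, "wz": 0.12}, {"tx": 0, "ty": 0, "tz": 0, "wx": 0, "wy": 0, "wz": 0.12}, {"tx": 0, "ty": 0, "tz": 0, "wx": 0, "wy": 0, "wz": 0.12}, {"tx": 0, "ty": 0, "tz": 0, "wx": 0, "wy": 0, "wz": 0.12}, {"tx": 0, "ty": 0, "tz": 0, "wx": 0, "wy": 0, "wz": 0.12}, {"tx": 0, "ty": 0, "tz": 0, "wx": 0, "wy": 0, "wz": 0.12}, {"tx": 0, "ty": 0, "tz": 0, "wx": 0, "wy": 0, "wz": 0.12}, {"tx": 0, "ty": 0, "tz": 0, "wx": 0, "wy": 0, "wz": 0.12}, {"tx": 0, "ty": 0, "tz": 0, "wx": 0, "wy": 0, "wz": 0.12}])

```text
time_s: 2.77
ee_pos: [473.6, -108.8, 213.8]
ee_rot: [-179.9, -0.0, 80.0]
force: [-0.7, -0.2, -0.3]
gripper_width: 91.3
gripper_force: 0.0
```

Call:
move_arm(plan=[{"tx": 0, "ty": 0, "tz": 0, "wx": 0, "wy": 0, "wz": 0.12}, {"tx": 0, "ty": 0, "tz": 0, "wx": 0, "wy": 0, "wz": 0.12}, {"tx": 0, "ty": 0, "tz": 0, "wx": 0, "wy": 0.1, "wz": 0}, {"tx": 0, "ty": 0, "tz": 0, "wx": 0, "wy": 0.1, "wz": 0}, {"tx": 0, "ty": 0, "tz": 0, "wx": 0, "wy": 0.1, "wz": 0}, {"tx": 0, "ty": 0, "tz": 0, "wx": 0, "wy": 0.1, "wz": 0}, {"tx": 0, "ty": 0, "tz": 0, "wx": 0, "wy": 0, "wz": 0}, {"tx": 0, "ty": 0, "tz": 0, "wx": 0, "wy": 0, "wz": 0}, {"tx": 0, "ty": 0, "tz": 0, "wx": 0, "wy": 0, "wz": 0}])

```text
time_s: 3.52
ee_pos: [474.4, -109.5, 214.1]
ee_rot: [-180.0, -22.9, 66.6]
force: [0.7, -0.4, -0.0]
gripper_width: 91.2
gripper_force: 0.0
```

Call:
move_arm(plan=[{"tx": -0.97, "ty": 0, "tz": 2.28, "wx": 0, "wy": 0, "wz": 0}, {"tx": -0.97, "ty": 0, "tz": 2.28, "wx": 0, "wy": 0, "wz": 0}, {"tx": -0.97, "ty": 0, "tz": 2.28, "wx": 0, "wy": 0, "wz": 0}, {"tx": -0.97, "ty": 0, "tz": 2.28, "wx": 0, "wy": 0, "wz": 0}, {"tx": -0.97, "ty": 0, "tz": 2.28, "wx": 0, "wy": 0, "wz": 0}, {"tx": -0.97, "ty": 0, "tz": 2.28, "wx": 0, "wy": 0, "wz": 0}, {"tx": -0.97, "ty": 0, "tz": 2.28, "wx": 0, "wy": 0, "wz": 0}, {"tx": -0.97, "ty": 0, "tz": 2.28, "wx": -0.025, "wy": 0, "wz": 0.06}, {"tx": 0, "ty": 0, "tz": 0, "wx": 0, "wy": 0, "wz": 0}, {"tx": 0, "ty": 0, "tz": 0, "wx": 0, "wy": 0, "wz": 0}])

```text
time_s: 4.35
ee_pos: [474.1, -109.1, 15.6]
ee_rot: [-179.8, -22.9, 62.9]
force: [0.4, 0.4, 0.5]
gripper_width: 91.3
gripper_force: 0.0
```

```bash
python3 - <<'E'
from h import *
from workcell import grab_frame
f=grab_frame("scene");c=f["color"][150:300,200:400];cv2.imwrite("pics/c.png",cv2.resize(c,None,fx=4,fy=4)[:,:,::-1])
E
```

```text
(no output)
```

View pics/c.png

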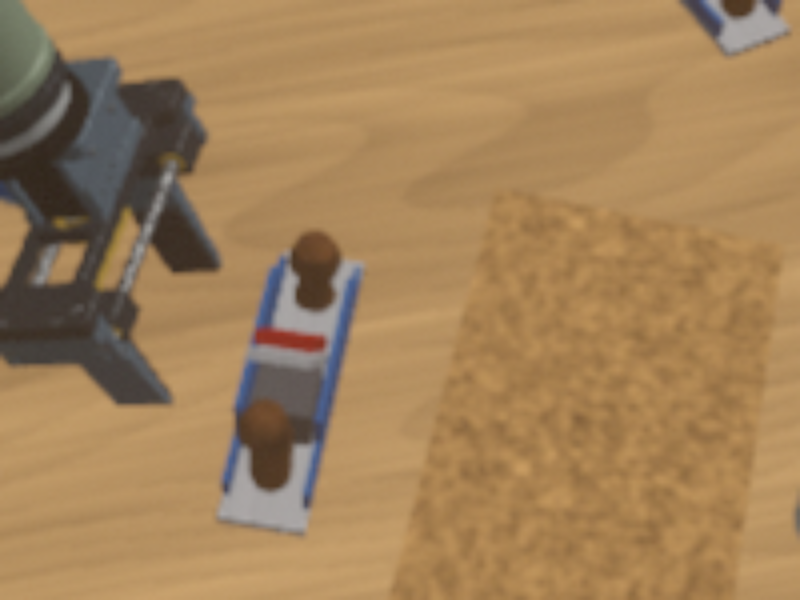

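The finger tips, at crop (215,265) and (165,400), face the plane's blue side, so the way is clear. I'll slide it up to the board now.

Call:
move_arm(plan=[{"tx": 0.69, "ty": 0, "tz": 0.29, "wx": 0, "wy": 0, "wz": 0}, {"tx": 0.69, "ty": 0, "tz": 0.29, "wx": 0, "wy": 0, "wz": 0}, {"tx": 0.69, "ty": 0, "tz": 0.29, "wx": 0, "wy": 0, "wz": 0}, {"tx": 0.69, "ty": 0, "tz": 0.29, "wx": 0, "wy": 0, "wz": 0}, {"tx": 0.69, "ty": 0, "tz": 0.29, "wx": 0, "wy": 0, "wz": 0}, {"tx": 0.69, "ty": 0, "tz": 0.29, "wx": 0, "wy": 0, "wz": 0}, {"tx": 0.69, "ty": 0, "tz": 0.29, "wx": 0, "wy": 0, "wz": 0}, {"tx": 0.69, "ty": 0, "tz": 0.29, "wx": 0, "wy": 0, "wz": 0}, {"tx": 0.69, "ty": 0, "tz": 0.29, "wx": 0, "wy": 0, "wz": 0}, {"tx": 0.69, "ty": 0, "tz": 0.29, "wx": 0, "wy": 0, "wz": 0}, {"tx": 0.69, "ty": 0, "tz": 0.29, "wx": 0, "wy": 0, "wz": 0}])

```text
time_s: 5.32
ee_pos: [512.6, -38.3, 16.1]
ee_rot: [179.9, -22.8, 62.8]
force: [-4.1, -5.5, 3.8]
gripper_width: 91.2
gripper_force: 3.8
```

Call:
move_arm(plan=[{"tx": 0.3, "ty": 0, "tz": 0.12, "wx": 0, "wy": 0, "wz": 0}, {"tx": 0.3, "ty": 0, "tz": 0.12, "wx": 0, "wy": 0, "wz": 0}, {"tx": 0.3, "ty": 0, "tz": 0.12, "wx": 0, "wy": 0, "wz": 0}, {"tx": 0, "ty": 0, "tz": 0, "wx": 0, "wy": 0, "wz": 0}])

```text
time_s: 5.65
ee_pos: [516.9, -29.2, 16.3]
ee_rot: [179.9, -22.9, 62.8]
force: [-1.4, -4.2, 2.5]
gripper_width: 90.9
gripper_force: 1.9
```

Call:
move_arm(plan=[{"tx": 0.2, "ty": 0, "tz": 0.08, "wx": 0, "wy": 0, "wz": 0}, {"tx": 0.2, "ty": 0, "tz": 0.08, "wx": 0, "wy": 0, "wz": 0}, {"tx": 0, "ty": 0, "tz": 0, "wx": 0, "wy": 0, "wz": 0}])

```text
time_s: 5.9
ee_pos: [518.3, -26.0, 16.2]
ee_rot: [180.0, -22.8, 62.8]
force: [-5.2, -7.1, 3.6]
gripper_width: 91.0
gripper_force: 4.7
```

```bash
python3 - <<'E'
from h import *
from workcell import grab_frame
f=grab_frame("scene");c=f["color"][150:300,220:420];cv2.imwrite("pics/d.png",cv2.resize(c,None,fx=4,fy=4)[:,:,::-1])
E
```

```text
(no output)
```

View pics/d.png

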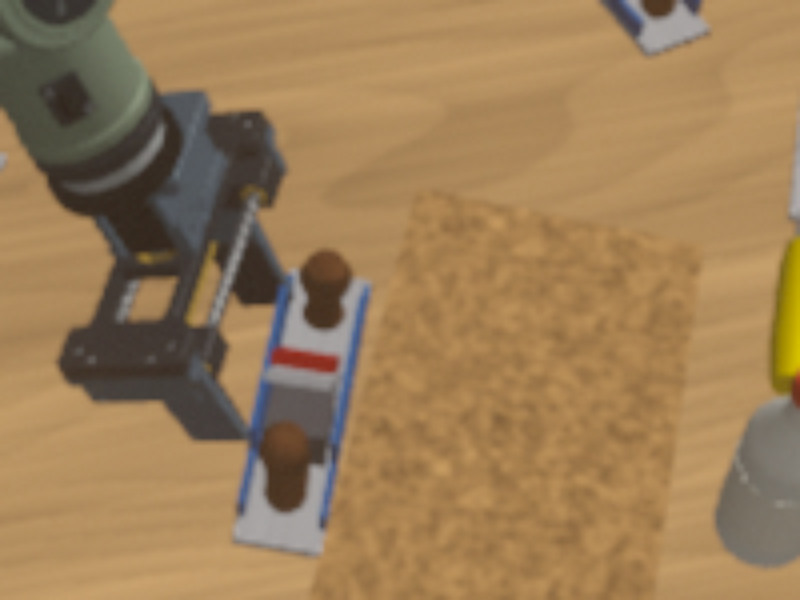

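The plane, from (240,545) to (370,285) in the crop, sits nearly flush with the board edge. I'll push the last few mm.

Call:
move_arm(plan=[{"tx": 0.2, "ty": 0, "tz": 0.08, "wx": 0, "wy": 0, "wz": 0}, {"tx": 0.2, "ty": 0, "tz": 0.08, "wx": 0, "wy": 0, "wz": 0}, {"tx": 0, "ty": 0, "tz": 0, "wx": 0, "wy": 0, "wz": 0}])

```text
time_s: 6.2
ee_pos: [518.6, -24.3, 16.1]
ee_rot: [179.9, -22.6, 62.7]
force: [-15.4, -18.9, 12.0]
gripper_width: 91.3
gripper_force: 13.3
```

Call:
move_arm(plan=[{"tx": 0.2, "ty": 0, "tz": 0.08, "wx": 0, "wy": 0, "wz": 0}, {"tx": 0, "ty": 0, "tz": 0, "wx": 0, "wy": 0, "wz": 0}])

```text
time_s: 6.37
ee_pos: [518.1, -22.5, 16.0]
ee_rot: [-179.9, -22.6, 62.7]
force: [-19.8, -19.6, 15.5]
gripper_width: 91.2
gripper_force: 12.8
```

Call:
move_arm(plan=[{"tx": -1.4, "ty": 0, "tz": -0.6, "wx": 0, "wy": 0, "wz": 0}, {"tx": -1.4, "ty": 0, "tz": -0.6, "wx": 0, "wy": 0, "wz": 0}, {"tx": 0.98, "ty": 0, "tz": -2.3, "wx": 0, "wy": 0, "wz": 0}, {"tx": 0.98, "ty": 0, "tz": -2.3, "wx": 0, "wy": 0, "wz": 0}, {"tx": 0, "ty": 2.8, "tz": 0, "wx": 0, "wy": 0, "wz": 0}, {"tx": 0, "ty": 2.8, "tz": 0, "wx": 0, "wy": 0, "wz": 0}, {"tx": 0, "ty": 0, "tz": 0, "wx": 0, "wy": 0, "wz": 0}, {"tx": 0, "ty": 0, "tz": 0, "wx": 0, "wy": 0, "wz": 0}], gripper=5)

```text
time_s: 7.03
ee_pos: [558.0, -72.0, 66.3]
ee_rot: [-180.0, -23.0, 62.8]
force: [-0.7, -0.0, -0.0]
gripper_width: 50.0
gripper_force: 0.0
```

```bash
python3 - <<'E'
from h import *
from workcell import grab_frame
f=grab_frame("scene");c=f["color"][150:300,220:420];cv2.imwrite("pics/e.png",cv2.resize(c,None,fx=4,fy=4)[:,:,::-1])
E
```

```text
(no output)
```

View pics/e.png

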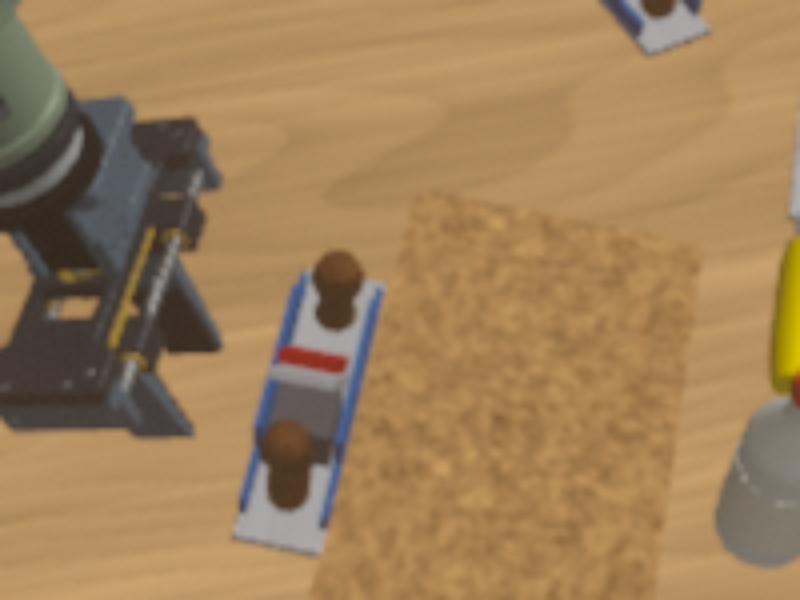

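```bash
python3 - <<'E'
from h import *
d=pickle.load(open("f0.pkl","rb"));S=d["scene"];c=np.array([590,113.5]);a=np.radians(62.9);R=np.array([[np.cos(a),np.sin(a)],[-np.sin(a),np.cos(a)]])
B=lambda u,v:(u/4+220-.4,v/4+150-.4)
for p,z in[((235,540),2),((320,553),2),((384,283),8),((312,352),90)]: print(p,R@(onz(S,*B(*p),z)[:2]-c))
E
```

```text
(235, 540) [-136.6399445  -103.84118265]
(320, 553) [ -89.3239523  -100.03547567]
(384, 283) [-92.34694277  84.73480933]
(312, 352) [-112.69415571  -30.11305472]
```

Call:
move_arm(plan=[{"tx": 0.55, "ty": -1.0, "tz": 0.235, "wx": 0, "wy": 0, "wz": 0}, {"tx": 0.55, "ty": 0, "tz": 0.235, "wx": 0, "wy": 0, "wz": 0}, {"tx": 0.55, "ty": 0, "tz": 0.235, "wx": 0, "wy": 0, "wz": 0}, {"tx": 0.55, "ty": 0, "tz": 0.235, "wx": 0, "wy": 0, "wz": 0}, {"tx": 0.55, "ty": 0, "tz": 0.235, "wx": 0, "wy": 0, "wz": 0}, {"tx": 0.5, "ty": 0, "tz": 0.3, "wx": 0, "wy": 0, "wz": 0}, {"tx": 0.5, "ty": 0, "tz": 0.3, "wx": 0, "wy": 0, "wz": 0}, {"tx": 0.5, "ty": 0, "tz": 0.3, "wx": 0, "wy": 0, "wz": 0}, {"tx": 0.5, "ty": 0, "tz": 0.3, "wx": 0, "wy": 0, "wz": 0}], gripper=2)

```text
time_s: 7.83
ee_pos: [574.1, -21.3, 64.9]
ee_rot: [179.7, -22.9, 62.9]
force: [-1.7, -3.6, 2.6]
gripper_width: 20.2
gripper_force: 1.7
```

```bash
python3 - <<'E'
from h import *
from workcell import grab_frame
f=grab_frame("scene");c=f["color"][150:300,220:420];cv2.imwrite("pics/g.png",cv2.resize(c,None,fx=4,fy=4)[:,:,::-1])
E
```

```text
(no output)
```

View pics/g.png

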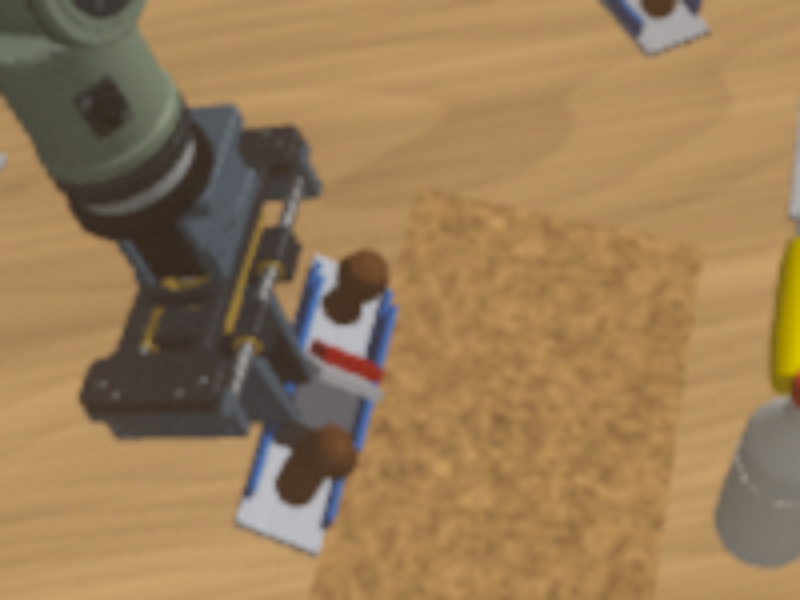

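It is tipping properly, at about 20°: the fingers at (300,390) are on the cap and blade, and the base is held at the board edge. I'll keep going.

Call:
move_arm(plan=[{"tx": 0.5, "ty": 0, "tz": 0.35, "wx": 0, "wy": 0, "wz": 0}, {"tx": 0.5, "ty": 0, "tz": 0.35, "wx": 0, "wy": 0, "wz": 0}, {"tx": 0.5, "ty": 0, "tz": 0.35, "wx": 0, "wy": 0, "wz": 0}, {"tx": 0.5, "ty": 0, "tz": 0.35, "wx": 0, "wy": 0, "wz": 0}, {"tx": 0.5, "ty": 0, "tz": 0.35, "wx": 0, "wy": 0, "wz": 0}])

```text
time_s: 8.3
ee_pos: [589.4, 7.3, 64.2]
ee_rot: [179.7, -23.4, 62.9]
force: [-11.5, -5.9, 52.5]
gripper_width: 20.2
gripper_force: 26.3
```

Call:
move_arm(plan=[{"tx": 0.5, "ty": 0, "tz": 0.35, "wx": 0, "wy": 0, "wz": 0}, {"tx": 0.5, "ty": 0, "tz": 0.35, "wx": 0, "wy": 0, "wz": 0}, {"tx": 0.5, "ty": 0, "tz": 0.35, "wx": 0, "wy": 0, "wz": 0}, {"tx": 0, "ty": 0, "tz": 0, "wx": 0, "wy": 0, "wz": 0}])

```text
time_s: 8.63
ee_pos: [600.8, 28.9, 65.1]
ee_rot: [179.7, -24.1, 62.7]
force: [-7.2, 10.2, 55.6]
gripper_width: 20.0
gripper_force: 26.5
```

55 N upward on the tip at z≈59 suggests the plane is already down. I'll lift clear and measure.

Call:
move_arm(plan=[{"tx": 0.8, "ty": 0, "tz": -1.8, "wx": 0, "wy": 0, "wz": 0}, {"tx": 1.6, "ty": 0, "tz": -3.7, "wx": 0, "wy": 0, "wz": 0}, {"tx": -2.0, "ty": 0, "tz": -3.5, "wx": 0, "wy": 0, "wz": 0}, {"tx": -3.6, "ty": 0, "tz": -1.6, "wx": 0, "wy": 0, "wz": 0}, {"tx": -3.6, "ty": 0, "tz": -1.6, "wx": 0, "wy": 0, "wz": 0}, {"tx": -3.6, "ty": 0, "tz": -1.6, "wx": 0, "wy": 0, "wz": 0}, {"tx": 0, "ty": 0, "tz": 0, "wx": 0, "wy": 0, "wz": 0}, {"tx": 0, "ty": 0, "tz": 0, "wx": 0, "wy": 0, "wz": 0}])

```text
time_s: 9.3
ee_pos: [525.5, -111.7, 139.0]
ee_rot: [-179.8, -23.0, 62.5]
force: [-0.8, 0.4, -0.3]
gripper_width: 20.1
gripper_force: 0.0
```

```bash
python3 - <<'E'
from h import *
from workcell import grab_frame
f=grab_frame("scene");c=f["color"][150:300,220:420];g=grab_frame("top");pickle.dump((f,g),open("f1.pkl","wb"))
a=cv2.resize(c,None,fx=2,fy=2,interpolation=cv2.INTER_CUBIC);b=cv2.resize(g["color"][100:250,165:365],None,fx=2,fy=2,interpolation=cv2.INTER_CUBIC)
cv2.imwrite("pics/i.png",np.hstack([a,b])[:,:,::-1])
E
```

```text
(no output)
```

View pics/i.png

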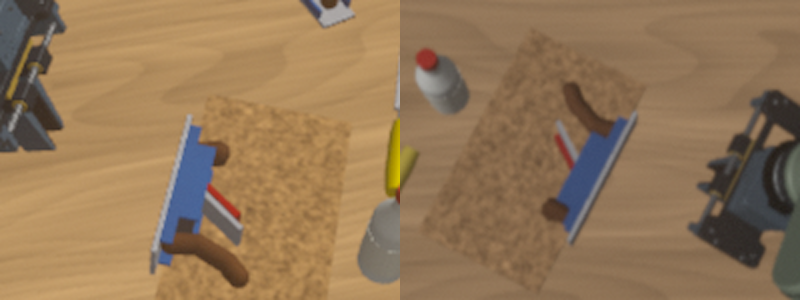

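The plane lies on its side on the cork, with the sole's upper edge running from (637,113) to (573,243) in the top half of the picture. Next I'll find how far it overhangs.

```bash
python3 - <<'E'
from h import *
S,T=pickle.load(open("f1.pkl","rb"));c=np.array([590,113.5]);a=np.radians(62.9);R=np.array([[np.cos(a),np.sin(a)],[-np.sin(a),np.cos(a)]])
A=lambda u,v:((u-400)/2+165,v/2+100);B=lambda u,v:(u/2+220,v/2+150)
for n,f,p in[("heelT",T,A(637,113)),("toeT",T,A(571,243)),("toeS",S,B(190,115)),("heelS",S,B(158,250))]: print(n,R@(onz(f,*p,58)[:2]-c))
print("tote",R@(onz(T,*A(570,88),33)[:2]-c),R@(onz(S,*B(240,280),33)[:2]-c))
print("tcp",R@(np.array([525.5,-111.7])-c))
E
```

```text
heelT [-102.95392383  -99.7355458 ]
toeT [-105.01860595   89.90424182]
toeS [-96.58196642  84.19894241]
heelS [ -92.27557866 -100.85206802]
tote [ -4.89399813 -97.05380208] [  -2.19727271 -100.44213686]
tcp [-229.85857011  -45.16998721]
```

Call:
move_arm(plan=[{"tx": 2.3, "ty": -1.9, "tz": 1.0, "wx": 0, "wy": 0, "wz": 0}, {"tx": 2.3, "ty": -1.9, "tz": 1.0, "wx": 0, "wy": 0, "wz": 0}, {"tx": -1.5, "ty": 0, "tz": 3.6, "wx": 0, "wy": 0, "wz": 0}, {"tx": -1.5, "ty": 0, "tz": 3.6, "wx": 0, "wy": 0, "wz": 0}, {"tx": -1.5, "ty": 0, "tz": 3.6, "wx": 0, "wy": 0, "wz": 0}, {"tx": 0, "ty": 0, "tz": 0, "wx": 0, "wy": 0, "wz": 0}, {"tx": 0, "ty": 0, "tz": 0, "wx": 0, "wy": 0, "wz": 0}], gripper=9.1)

```text
time_s: 9.98
ee_pos: [514.6, -46.2, 20.7]
ee_rot: [-179.6, -22.9, 62.7]
force: [-0.3, 0.4, 0.8]
gripper_width: 64.1
gripper_force: 0.0
```

Call:
move_arm(plan=[{"tx": 0, "ty": 0, "tz": -0.2, "wx": 0, "wy": 0, "wz": 0}, {"tx": 0.69, "ty": 0, "tz": 0.29, "wx": 0, "wy": 0, "wz": 0}, {"tx": 0.69, "ty": 0, "tz": 0.29, "wx": 0, "wy": 0, "wz": 0}, {"tx": 0.69, "ty": 0, "tz": 0.29, "wx": 0, "wy": 0, "wz": 0}, {"tx": 0.69, "ty": 0, "tz": 0.29, "wx": 0, "wy": 0, "wz": 0}, {"tx": 0.69, "ty": 0, "tz": 0.29, "wx": 0, "wy": 0, "wz": 0}, {"tx": 0.5, "ty": 0, "tz": 0.21, "wx": 0, "wy": 0, "wz": 0}, {"tx": 0.5, "ty": 0, "tz": 0.21, "wx": 0, "wy": 0, "wz": 0}, {"tx": 0.5, "ty": 0, "tz": 0.21, "wx": 0, "wy": 0, "wz": 0}, {"tx": 0.5, "ty": 0, "tz": 0.21, "wx": 0, "wy": 0, "wz": 0}])

```text
time_s: 10.82
ee_pos: [542.4, 4.0, 23.8]
ee_rot: [-180.0, -22.9, 62.8]
force: [-0.2, 0.2, 0.1]
gripper_width: 90.9
gripper_force: 0.0
```

Call:
move_arm(plan=[{"tx": 0.5, "ty": 0, "tz": 0.21, "wx": 0, "wy": 0, "wz": 0}, {"tx": 0.5, "ty": 0, "tz": 0.21, "wx": 0, "wy": 0, "wz": 0}, {"tx": 0.5, "ty": 0, "tz": 0.21, "wx": 0, "wy": 0, "wz": 0}, {"tx": 0.5, "ty": 0, "tz": 0.21, "wx": 0, "wy": 0, "wz": 0}, {"tx": 0.5, "ty": 0, "tz": 0.21, "wx": 0, "wy": 0, "wz": 0}, {"tx": 0, "ty": 0, "tz": 0, "wx": 0, "wy": 0, "wz": 0}])

```text
time_s: 11.32
ee_pos: [554.8, 27.7, 23.8]
ee_rot: [-180.0, -22.9, 62.8]
force: [-0.8, -2.5, -0.1]
gripper_width: 91.0
gripper_force: 0.8
```

Call:
move_arm(plan=[{"tx": 0.5, "ty": 0, "tz": 0.21, "wx": 0, "wy": 0, "wz": 0}, {"tx": 0.5, "ty": 0, "tz": 0.21, "wx": 0, "wy": 0, "wz": 0}, {"tx": 0.5, "ty": 0, "tz": 0.21, "wx": 0, "wy": 0, "wz": 0}, {"tx": 0.5, "ty": 0, "tz": 0.21, "wx": 0, "wy": 0, "wz": 0}, {"tx": 0.3, "ty": 0, "tz": 0.13, "wx": 0, "wy": 0, "wz": 0}, {"tx": 0, "ty": 0, "tz": 0, "wx": 0, "wy": 0, "wz": 0}])

```text
time_s: 11.82
ee_pos: [566.0, 49.8, 23.8]
ee_rot: [-180.0, -22.9, 62.8]
force: [-1.7, -2.0, -0.6]
gripper_width: 91.0
gripper_force: 1.3
```

Call:
move_arm(plan=[{"tx": -1.4, "ty": 0, "tz": -0.6, "wx": 0, "wy": 0, "wz": 0}, {"tx": -2.8, "ty": 0, "tz": -1.2, "wx": 0, "wy": 0, "wz": 0}, {"tx": -3.6, "ty": 0, "tz": -1.6, "wx": 0, "wy": 0, "wz": 0}, {"tx": -3.0, "ty": 0, "tz": -2.5, "wx": 0, "wy": 0, "wz": 0}, {"tx": 1.5, "ty": 0, "tz": -3.6, "wx": 0, "wy": 0, "wz": 0}, {"tx": 1.5, "ty": 0, "tz": -3.6, "wx": 0, "wy": 0, "wz": 0}, {"tx": 0, "ty": 0, "tz": 0, "wx": 0, "wy": 0, "wz": 0}, {"tx": 0, "ty": 0, "tz": 0, "wx": 0, "wy": 0, "wz": 0}])

```text
time_s: 12.48
ee_pos: [511.4, -60.1, 116.6]
ee_rot: [179.7, -23.0, 62.9]
force: [0.0, -0.4, -0.3]
gripper_width: 90.7
gripper_force: 0.0
```

```bash
python3 - <<'E'
from h import *
from workcell import grab_frame
f=grab_frame("scene");c=f["color"][150:300,220:420];g=grab_frame("top");pickle.dump((f,g),open("f2.pkl","wb"))
a=cv2.resize(c,None,fx=2,fy=2,interpolation=cv2.INTER_CUBIC);b=cv2.resize(g["color"][100:250,165:365],None,fx=2,fy=2,interpolation=cv2.INTER_CUBIC)
cv2.imwrite("pics/j.png",np.hstack([a,b])[:,:,::-1])
E
```

```text
(no output)
```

View pics/j.png

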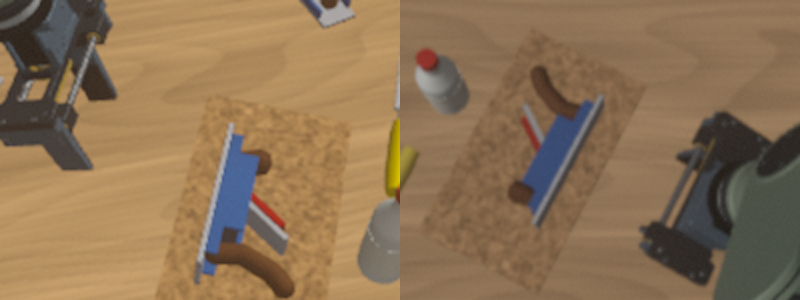

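The whole plane lies flat on the cork, with its sole from (602,98) to (538,225) well inside the board outline. The fingers are clear and the glue bottle hasn't moved.

```bash
python3 - <<'E'
from h import *
from workcell import env
S,T=pickle.load(open("f2.pkl","rb"));c=np.array([590,113.5]);a=np.radians(62.9);R=np.array([[np.cos(a),np.sin(a)],[-np.sin(a),np.cos(a)]])
A=lambda u,v:((u-400)/2+165,v/2+100)
for p,z in[((602,98),58),((538,225),58),((538,70),33)]: print(R@(onz(T,*A(*p),z)[:2]-c))
print(env.job_done())
E
```

```text
[-53.31376608 -97.17988979]
[-57.10198329  88.38051452]
[ 44.81412421 -99.91733118]
the job is handed in; nothing more can be done
None
```

The plane was tipped onto its side and slid fully onto the cork, with its sole about 55 mm behind the board's centre line and its handle tip about 45 mm past it. The glue bottle showed no movement, I kept well away from the chisel and cup, and the job is handed in.

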